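Clear the gearbox and hold its cover plate over the bolt holes

TASK

The red oil canister is standing on the open gearbox: lift it off by its handle and set it down upright, fully on the black rubber mat, and let go of it. Then take the aluminium cover plate by its blue rib and hold it level about 20 mm above the gearbox's top, its four holes lined up with the four threaded holes below (either way round), and finish while still holding it there so that a workmate can start the bolts. Drop nothing, keep the plate off the gearbox at the end, and leave the grease tin, bolt tray and screwdriver where they are.

Things in the scene. Friction and masses are not known exactly. Their poses are not given: they have to be found in the camera images.
- canister_handle (a point): Middle of the round black bar handle of the red canister, 145 mm above its underside, 35 mm above its flat top. The bar is 12 mm thick, level, 76 mm long between its posts, along this x axis; z up. A brass cap, 12 mm high, 24 mm across, is on the top at x = +30, y = +20 mm. The canister starts across the gearbox's opening, its underside on the top face.
- canister_mid (a point): Centre of the canister's body, 55 mm above its underside, straight below the middle of the handle. Same axes.
- canister: The red oil canister, body 100 (x) x 66 (y) x 110 mm tall, about 0.5 kg; origin at the centre of its underside, x along its length and handle, z up.
- mat_top (a point): Centre of the upper face of the square black rubber mat, 170 x 170 x 4 mm, fixed flat on the bench; x and y along its sides. It lies on one side of the gearbox, the plate on the other; which side varies.
- gearbox: Green cast gearbox bolted to the bench, 150 (x) x 110 (y) x 100 mm tall, with a 76 x 46 mm opening in its top and a steel shaft stub reaching 23 mm beyond its -x end at 45 mm height; origin at the centre of its underside, x along its length.
- box_top (a point): Centre of the gearbox's flat top face, 100 mm above the bench; x along its 150 mm length, z up. The four black 8 mm threaded holes lie at x = +-60, y = +-40 mm from here.
- box_hole_a (a point): Mouth of the threaded hole at x = +60, y = +40 mm on the gearbox's top face.
- box_hole_b (a point): Mouth of the diagonally opposite threaded hole, at x = -60, y = -40 mm.
- plate: Aluminium cover plate, 146 (x) x 106 (y) x 6 mm, about 0.32 kg, with four 15 mm holes at x = +-60, y = +-40 mm; it starts flat on the bench, rib up. Origin at the centre of its underside, z up. It is the same after a half turn about z.
- plate_grip (a point): Middle of the blue grab rib that stands upright on the centre of the plate: 56 mm long (x), 14 mm thick (y), from the plate's upper face at 6 mm to 40 mm above the plate's underside; this point is 23 mm above the underside. Same axes as the plate.
- plate_hole_a (a point): Centre of the plate's hole at x = +60, y = +40 mm, at the underside.
- plate_hole_b (a point): Centre of the plate's diagonally opposite hole, at x = -60, y = -40 mm, at the underside.
- grease_tin: Bystander: closed round tin, 60 mm across, 70 mm tall, with a yellow label; origin at the centre of its underside.
- bolt_tray: Bystander: blue open tray with bolts, 80 x 110 x 30 mm; origin at the centre of its underside.
- screwdriver: Bystander: screwdriver with a red handle, lying on the bench; origin below its middle.
There are look-alikes about, which are no part of the job. There is more than one size of the canister; the one meant has the size given above.

How it is judged:
On the way:
1. the canister stands upright on the mat, let go (x of canister_mid in the frame of mat_top between -0.06 and 0.06 m and y of canister_mid in the frame of mat_top between -0.06 and 0.06 m and z of canister_mid in the frame of mat_top between 0.05 and 0.06 m and angle between canister_mid's own z axis and vertical below 0.1 rad and contact force between the fingers and canister below 0.1 N and linear speed of canister below 0.03 m/s), for 0.3 s.
At the end, for the whole second after the job is handed in: Canister upright, still and let go on the mat, centre within 60 mm of the mat's centre along each side; plate held still in the fingers, level to 0.12 rad, underside 6 to 40 mm above the gearbox and not touching it, both listed holes within 6 mm sideways of threaded holes (either way round) (all of step 1 and ((horizontal distance between plate_hole_a and box_hole_a below 0.006 m and horizontal distance between plate_hole_b and box_hole_b below 0.006 m) or (horizontal distance between plate_hole_a and box_hole_b below 0.006 m and horizontal distance between plate_hole_b and box_hole_a below 0.006 m)) and z of plate_hole_a in the frame of box_top between 0.006 and 0.04 m and z of plate_hole_b in the frame of box_top between 0.006 and 0.04 m and angle between plate_grip's own z axis and vertical below 0.12 rad and contact force between the fingers and plate above 0.5 N and contact force between plate and gearbox below 0.1 N and linear speed of plate below 0.03 m/s); the arm keeps its last pose, push and grip.
It fails at once if the grease tin, bolt tray or screwdriver is moved more than 30 mm (distance of any of grease_tin, bolt_tray, screwdriver from where it was at the start of the episode above 0.03 m).
It fails at once if the canister is dropped (out of the fingers, moving faster than 0.6 m/s) (linear speed of canister above 0.6 m/s and contact force between the fingers and canister below 0.05 N).
It fails at once if the plate is dropped (out of the fingers, moving faster than 0.6 m/s) (linear speed of plate above 0.6 m/s and contact force between the fingers and plate below 0.05 N).
It fails at once if the canister is tipped by more than 0.6 rad (angle between canister_mid's own z axis and vertical above 0.6 rad).
It also fails if it takes over 64 s, if anything falls off the work surface, if the arm or the gripper's body presses on something with over 40 N, if the wrist force passes 120 N, or if a joint passes its speed limit or range.

ROBOT

A 6-joint arm with a two-finger parallel gripper is mounted at the origin on the work surface. World frame = base frame: x ahead of the robot, y to its left, z up, the work surface at z = 0. Lengths are in m, angles in rad, forces in N, time in s.
With the tool pointing down it reaches from about 0.375 to 0.825 m from the base axis. Payload 5.5 kg.
Tool frame: the origin (TCP) lies at the very end of the fingers, on their centre line; the grasp point (between the pads) lies bot.hold_point_z behind it (bot.hold_point_z is the distance from the TCP to the grasp point, in m); z points along the fingers, y is the line along which they close (so a half turn about z gives the same grasp; the last joint's range is limited). The gripper opens to 85 mm and grips with 20 to 120 N. Pads are 22 mm wide; open, the fingers measure 114 mm over their backs; the gripper's body (76 mm by 85 mm) begins 54 mm behind the grasp point. The pads swing forward as they close: fully open they stand 13 mm farther back than shut.
Start: joints at [1.162, 0.314, -0.047, 1.21, 0, 1.571], TCP at [0.239, 0.551, 0.231] pointing down, gripper open.
Joint ranges: [-2.67, 2.67], [-0.69, 1.73], [-1.03, 1.25], [-2.08, 2.16], [-1.42, 1.45], [-3.14, 3.14]. Speed limits (rad/s): [2.39, 2.39, 3.01, 3.14, 3.14, 3.14].

INTERFACE

Orientations are given as a unit quaternion [w, x, y, z].
In Python, from plant import bot, effector, kin, status, capture, order gives the robot as it stands. Calls block until the motion is done:
- bot.move_pose(position, orientation): joint-space move of the TCP to a pose.
- bot.move_l(position, max_speed=0.15, orientation=None): straight line of the TCP; orientation=None keeps the orientation; max_speed is the mean speed in m/s.
- bot.goto_joints(angles): joint-space move.
- effector.let_go() and effector.clamp(grasp_force=None): open the fingers fully, or close them until they stop; grasp_force is the grip in N (None keeps the last).
- bot.hold(seconds).
- kin.solve_ik(position, orientation): joint angles nearest the present ones, or None.
- status.sense(): the state.
- capture(name): name is "scene" or "top"; returns a dict with "image" (400x640x3 uint8, red, green, blue), "fx", "fy", "cx", "cy" (pixels), "k1" (the pictures are not rectified: a ray, as slopes to the right and down, at radius r is drawn at 1 + k1 r^2 times it, then the intrinsics apply), "rvec" (rotation vector, rad) and "tvec" (3), from world to camera coordinates, as OpenCV has them. Camera axes: x right, y down, z forward; pixel columns grow to the right and rows downward; lengths in m; the calibration is good to about 2 mm. A picture is of the moment at which its call begins. There is no depth.
A pose or a line that the arm cannot do raises bot.PlanningError and nothing moves.
- order.close_job(): hands the job in; it is judged then, once.
The state is a dict: "t": time; "joints": joint angles; "dq": joint speeds; "tau": joint torques, N m; "tcp_pos": TCP position; "tcp_rot": TCP orientation; "contact_force": force on the tool from outside, world axes, zero at the start; "ft_torque": the same for the moment, N m; "width": finger opening in m; "grasp_force": force on a finger pad.
Only numpy, scipy, OpenCV 4.12 (cv2) and the standard library are available. Lean on these libraries where they do the work, as an engineer would, in place of code of your own. Each camera call takes 0.05 s, during which the arm holds its last target. There are 200 camera calls.

## Working session

There is one attempt and no reset: what is moved stays moved. The work goes in short steps, each a Python script; the robot and the scene stay as the last script left them, time stands still between calls to the robot, and variables do not carry over. Pictures are saved under pics/ and viewed, at most 10 in all, crops included, and the job is handed in when it is done.

```bash
ls; mkdir -p pics
python3 - <<'E'
from plant import bot,effector,kin,status,capture,order
import cv2,pickle
print(bot.hold_point_z, status.sense())
for n in("scene","top"):
    c=capture(n); cv2.imwrite(f"pics/{n}0.png",c["image"][:,:,::-1]); print({k:v for k,v in c.items() if k!="image"})
    pickle.dump(c,open(f"{n}0.pkl","wb"))
E
```

```text
pics
0.0187 {'t': 0.0, 'joints': array([ 1.16200873e+00,  3.14232294e-01, -4.80972565e-02,  1.21019916e+00,
       -1.03731331e-05,  1.57080056e+00]), 'dq': array([-4.85515795e-04, -1.81568464e-03, -3.12494321e-05,  1.20140067e-03,
        5.83591133e-04,  5.58578538e-04]), 'tau': array([-1.07014486e-03, -5.39592290e+01,  3.39749050e+01,  1.90550485e-02,
       -1.03876923e-04, -4.53377538e-06]), 'tcp_pos': array([0.2382671 , 0.55001979, 0.23042284]), 'tcp_rot': array([-1.70733322e-04,  2.02975605e-01,  9.79183412e-01, -8.49212709e-04]), 'contact_force': array([ 0.09751511, -0.73238902,  0.12397217]), 'ft_torque': array([-0.03564592,  0.05003392,  0.03590185]), 'grasp_force': 0.0, 'width': 0.08552331378966238}
{'fx': 372.658989014684, 'fy': 372.658989014684, 'cx': 321.2093405512382, 'cy': 193.58203135597728, 'k1': -0.010193203973267841, 'rvec': array([ 0.92518792,  2.6516803 , -0.89041442]), 'tvec': array([ 0.46595321, -0.1994789 ,  1.23273799])}
{'fx': 438.00780464664376, 'fy': 438.00780464664376, 'cx': 313.1176269109212, 'cy': 202.8328096193359, 'k1': -0.010421798950502154, 'rvec': array([ 2.13111232, -2.1391784 ,  0.19162743]), 'tvec': array([0.00764797, 0.59823366, 0.97830149])}
```

View pics/scene0.png

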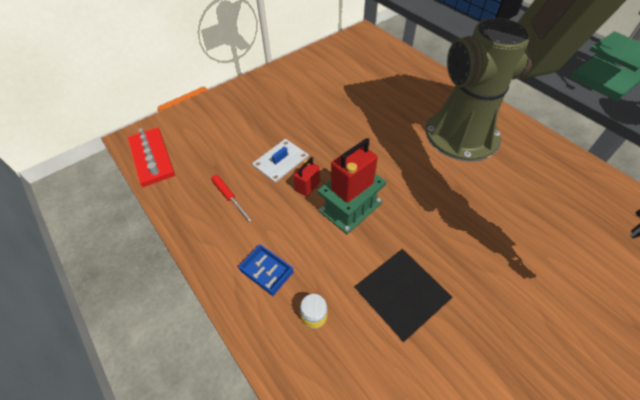

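View pics/top0.png

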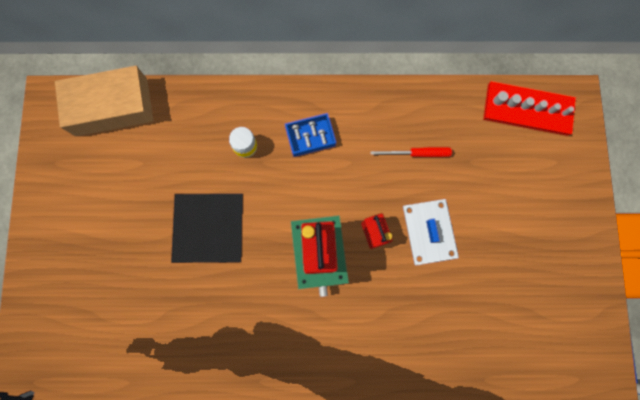

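```bash
cat > h.py <<'E'
import numpy as np,cv2,pickle
def ray(c,uv):
    p=np.array(uv,float).reshape(-1,2); K=np.array([[c['fx'],0,c['cx']],[0,c['fy'],c['cy']],[0,0,1]])
    n=cv2.undistortPoints(p.reshape(-1,1,2),K,np.array([c['k1'],0,0,0.]))[:,0]
    R=cv2.Rodrigues(c['rvec'])[0]; d=np.c_[n,np.ones(len(n))]@R
    return -R.T@c['tvec'],d
def atz(c,uv,z):
    o,d=ray(c,uv); return o+d*((z-o[2])/d[:,2])[:,None]
def proj(c,P):
    K=np.array([[c['fx'],0,c['cx']],[0,c['fy'],c['cy']],[0,0,1]])
    return cv2.projectPoints(np.array(P,float).reshape(-1,1,3),c['rvec'],c['tvec'],K,np.array([c['k1'],0,0,0.]))[0][:,0]
E
python3 - <<'E'
from h import *
t=pickle.load(open('top0.pkl','rb'));s=pickle.load(open('scene0.pkl','rb'))
a=cv2.resize(t['image'][190:310,160:480],None,fx=2.5,fy=2.5,interpolation=cv2.INTER_CUBIC)
b=cv2.resize(s['image'][130:250,240:400],None,fx=2.5,fy=2.5,interpolation=cv2.INTER_CUBIC)
o=np.zeros((600,800,3),np.uint8);o[:300]=a;o[300:,:400]=b
cv2.imwrite('pics/z.png',o[:,:,::-1])
print('mat',atz(t,[[174,194],[243,194],[243,262],[172,262]],.004).round(4).tolist())
for n,c in(('top',t),('scene',s)):
    print(n,ray(c,[[0,0]])[0])
E
```

```text
mat [[0.6297, 0.348, 0.004], [0.6291, 0.1779, 0.004], [0.4627, 0.1741, 0.004], [0.4633, 0.3446, 0.004]]
top [0.42245958 0.01338083 1.06600406]
scene [0.91319722 0.42530043 0.87277577]
```

View pics/z.png

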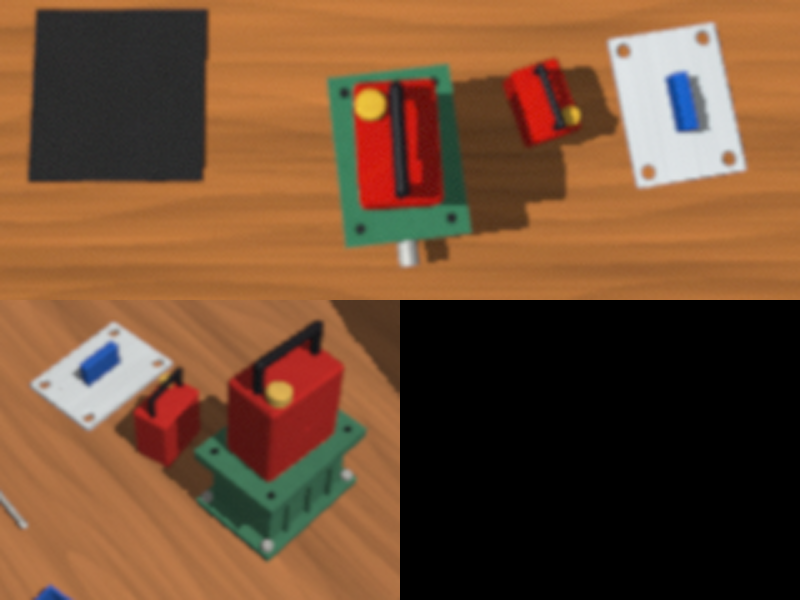

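```bash
cat > fit.py <<'E'
from h import *
from scipy.optimize import least_squares
t=pickle.load(open('top0.pkl','rb'));s=pickle.load(open('scene0.pkl','rb'))
T=lambda p:np.array(p,float)/2.5+[160,190]-.3
S=lambda p:(np.array(p,float)-[0,300])/2.5+[240,130]-.3
def fit(name,L,obs,z0,x0):
    L=np.array(L,float)
    def pts(q,i):
        c_,s_=np.cos(q[2]),np.sin(q[2]);P=L[i]
        return np.c_[q[0]+c_*P[:,0]-s_*P[:,1],q[1]+s_*P[:,0]+c_*P[:,1],z0+P[:,2]]
    f=lambda q:np.concatenate([(proj(c,pts(q,i))-uv).ravel() for c,i,uv in obs])
    r=least_squares(f,x0,loss='soft_l1'); print(name,r.x.round(4).tolist(),f(r.x).reshape(-1,2).round(1).tolist()); return r.x
h=[[.06,.04,0],[.06,-.04,0],[-.06,-.04,0],[-.06,.04,0]]
if __name__=='__main__':
    for w,sel in(('both',0),('top',1)):
        cut=lambda o:o[:1] if sel else o
        fit('box '+w,h,cut([(t,[0,1,2,3],T([[344,93],[435,82],[452,217],[360,229]])),(s,[1,0,3],S([[214,451],[271,495],[347,429]]))]),.1,[.5,0,0])
        fit('plate '+w,h,cut([(t,[0,1,2,3],T([[623,50],[703,38],[729,158],[648,172]])),(s,[0,1,2,3],S([[88,417],[44,384],[114,332],[158,363]]))]),.006,[.5,-.25,0])
        cn=[[.05,.033,.11],[.05,-.033,.11],[-.05,-.033,.11],[-.05,.033,.11],[.04,0,.151],[-.04,0,.151],[.03,.02,.122],[.05,.033,0]]
        fit('can '+w,cn,cut([(t,[4,5,6],T([[397,84],[403,194],[370,104]])),(s,[5,6,7],S([[320,325],[279,392],[268,477]]))]),.1,[.5,0,0])
E
python3 fit.py
```

```text
box both [0.4818, -0.0062, 0.1166] [[0.2, -0.4], [-0.4, -0.3], [-0.1, 0.0], [0.2, -0.3], [0.3, -0.4], [0.1, -0.3], [0.4, -0.4]]
plate both [0.5354, -0.2793, 0.1571] [[0.2, -0.1], [-0.0, -0.4], [-0.1, -0.1], [-0.0, -0.3], [0.3, -0.1], [0.3, -0.2], [0.1, -0.0], [0.1, -0.3]]
can both [0.4842, -0.0046, 0.0445] [[-0.1, 0.3], [-0.3, -0.6], [0.4, -0.2], [0.3, -2.1], [0.2, -1.0], [-0.0, 3.6]]
box top [0.4813, -0.0062, 0.1169] [[0.2, -0.2], [-0.4, -0.1], [-0.1, 0.3], [0.2, -0.0]]
plate top [0.5349, -0.2793, 0.1581] [[0.1, 0.2], [-0.1, -0.2], [-0.1, 0.1], [-0.0, -0.1]]
can top [0.4839, -0.0046, 0.0522] [[-0.2, 0.5], [-0.1, -0.5], [0.3, 0.0]]
```

Run:
```python
from fit import *
o=[]
q=[.484,-.0046,.05]
R=np.array([[np.cos(q[2]),-np.sin(q[2]),0],[np.sin(q[2]),np.cos(q[2]),0],[0,0,1]])
B=np.array([[x,y,z] for z in(0,.11) for x,y in((.05,.033),(.05,-.033),(-.05,-.033),(-.05,.033))]+[[.038,0,.11],[.038,0,.145],[-.038,0,.145],[-.038,0,.11]])@R.T+[q[0],q[1],.1]
E=[(0,1),(1,2),(2,3),(3,0),(4,5),(5,6),(6,7),(7,4),(0,4),(1,5),(2,6),(3,7),(8,9),(9,10),(10,11)]
for c,(x,y) in((t,(280,205)),(s,(310,130))):
    k=6; im=cv2.resize(c['image'][y:y+95,x:x+65],None,fx=k,fy=k,interpolation=cv2.INTER_CUBIC)
    p=((proj(c,B)-[x,y]+.5)*k).astype(int)
    for a,b in E: cv2.line(im,tuple(map(int,p[a])),tuple(map(int,p[b])),(0,255,255),1)
    o.append(im)
cv2.imwrite('pics/ov.png',np.hstack(o)[:,:,::-1])
```

```text
(no output)
```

View pics/ov.png

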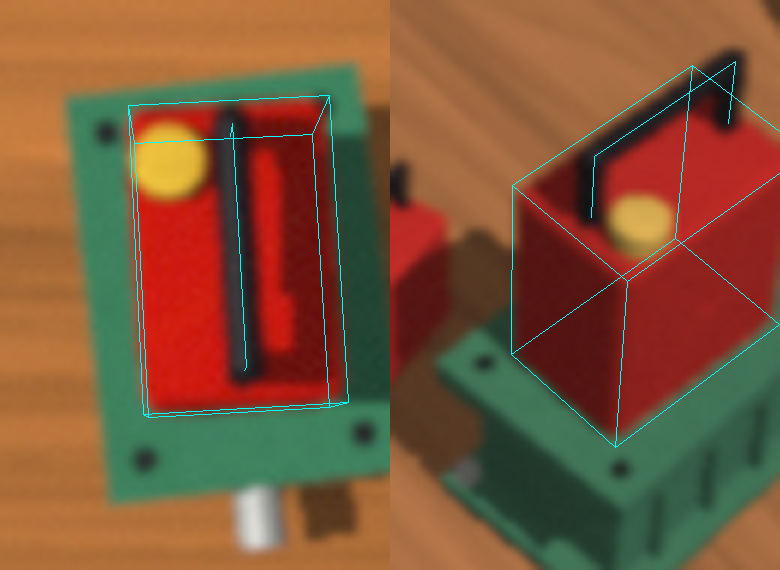

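```bash
cat > r.py <<'E'
from plant import bot,effector,kin,status,capture,order
import numpy as np
from scipy.spatial.transform import Rotation as Ro
HZ=bot.hold_point_z
def quat(yaw):  # fingers close along object's y, tool down
    q=Ro.from_matrix(np.c_[[np.cos(yaw),np.sin(yaw),0],[np.sin(yaw),-np.cos(yaw),0],[0,0,-1]]).as_quat()
    return np.r_[q[3],q[:3]]
def st(m=''):
    s=status.sense(); print(m,'t',round(s['t'],2),s['tcp_pos'].round(4),'yaw',s['tcp_rot'].round(3),'F',s['contact_force'].round(1),'w',round(s['width'],4),'g',round(s['grasp_force'],1),'q6',round(s['joints'][5],2)); return s
def ori(yaw,p):
    o=[(abs(j[5]),k) for k in(0,np.pi) for j in[kin.solve_ik(p,quat(yaw+k))] if j is not None]
    return quat(yaw+min(o)[1])
E
python3 - <<'E'
from r import *
p=np.array([.484,-.0048,.246-HZ])
q=ori(.05,p)
bot.move_pose(p+[0,0,.08],q); st()
bot.move_l(p,.08); st('at')
effector.clamp(50); s=st('grip')
bot.move_l(s['tcp_pos']+[0,0,.06],.08); st('up')
import cv2
cv2.imwrite('pics/lift.png',capture('scene')['image'][60:300,240:480,::-1])
E
```

```text
t 2.29 [ 0.484  -0.0042  0.3072] yaw [-0.    -0.025  1.     0.   ] F [-0.4 -0.  -0.7] w 0.0851 g 0.0 q6 -0.06
at t 3.44 [ 0.4844 -0.0048  0.2279] yaw [ 0.001 -0.025  1.    -0.   ] F [-0.3  0.4  0. ] w 0.0851 g 0.0 q6 -0.06
grip t 4.12 [ 0.4841 -0.005   0.2275] yaw [ 0.    -0.025  1.    -0.   ] F [-0.1 -1.5  1.2] w 0.0101 g 48.6 q6 -0.06
up t 5.02 [ 0.4837 -0.005   0.2869] yaw [-0.    -0.025  1.     0.   ] F [-0.  -1.1 -6.4] w 0.0103 g 48.6 q6 -0.06
```

View pics/lift.png

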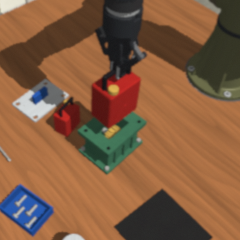

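Run:
```python
from r import *
q=quat(.02+np.pi*0); c=status.sense()['tcp_rot']
q=min((quat(.02),quat(.02+np.pi)),key=lambda a:1-abs(a@c))
m=np.array([.546,.261])
bot.move_l([*m,.288],.15,orientation=q); st('over')
bot.move_l([*m,.142],.10); st('near')
for z in np.arange(.136,.1275,-.002):
    bot.move_l([*m,z],.03); s=st()
    if s['contact_force'][2]>-2: break
bot.hold(.2); effector.let_go(); st('open')
bot.hold(.2)
bot.move_l([*m,.25],.12); st()
import cv2,pickle
for n in('scene','top'):
    c=capture(n);pickle.dump(c,open(n+'1.pkl','wb'))
    cv2.imwrite(f'pics/{n}1.png',c['image'][:,:,::-1])
```

```text
over t 7.04 [0.546  0.2603 0.2881] yaw [ 0.   -0.01  1.   -0.  ] F [-0.1 -0.3 -5.8] w 0.0099 g 48.6 q6 0.43
near t 8.65 [0.5465 0.2612 0.1428] yaw [ 0.001 -0.01   1.     0.   ] F [-0.8 -0.3 -5.1] w 0.0105 g 48.6 q6 0.43
 t 9.0 [0.5457 0.2609 0.1357] yaw [-0.   -0.01  1.   -0.  ] F [ 0.2 -0.2 -6. ] w 0.0104 g 48.6 q6 0.43
 t 9.25 [0.5459 0.261  0.1339] yaw [-0.   -0.01  1.   -0.  ] F [-0.7  0.4 -5. ] w 0.0102 g 48.6 q6 0.43
 t 9.5 [0.5459 0.2609 0.1318] yaw [-0.   -0.01  1.   -0.  ] F [ 1.   0.1 -6.2] w 0.0104 g 48.6 q6 0.43
 t 9.75 [0.5463 0.2609 0.1315] yaw [ 0.001 -0.01   1.     0.   ] F [-3.7 -2.5  5.8] w 0.0103 g 49.7 q6 0.43
open t 10.67 [0.546 0.261 0.13 ] yaw [-0.   -0.01  1.    0.  ] F [ 0.2 -0.8  0.5] w 0.086 g 0.0 q6 0.43
 t 12.02 [0.5455 0.2608 0.2491] yaw [-0.001 -0.01   1.    -0.   ] F [-0.7 -0.4 -0.3] w 0.0856 g 0.0 q6 0.43
```

View pics/scene1.png

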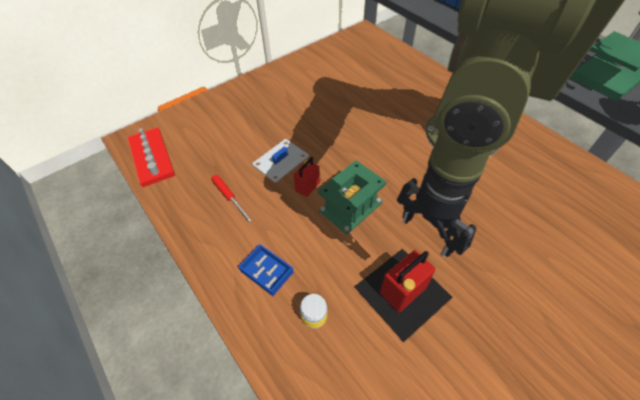

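Run:
```python
from r import *
import cv2,pickle
bot.move_l([.546,.261,.31],.15)
p=np.array([.5352,-.2793,.0105]); q=ori(.1575,p)
bot.move_pose(p+[0,0,.20],q); st('over')
bot.move_l(p+[0,0,.03],.15); st('near')
bot.move_l(p,.04); st('at')
effector.clamp(90); bot.hold(.2); s=st('grip')
bot.move_l(s['tcp_pos']+[0,0,.012],.04); st('lifted')
bot.move_l(s['tcp_pos']+[0,0,.20],.12); st('up')
c0=s['tcp_rot']; y=.1168
q=min((quat(y),quat(y+np.pi)),key=lambda a:1-abs(a@c0))
bot.move_l([.4816,-.0062,.21],.13,orientation=q)
bot.move_l([.4816,-.0062,.15],.06); bot.hold(.3); st('box')
for n in('scene','top'):
    c=capture(n);pickle.dump(c,open(n+'2.pkl','wb'))
k=cv2.resize(pickle.load(open('scene2.pkl','rb'))['image'][130:260,300:420],None,fx=4.5,fy=4.5,interpolation=cv2.INTER_CUBIC)
cv2.imwrite('pics/s2.png',k[:,:,::-1])
k=cv2.resize(pickle.load(open('top2.pkl','rb'))['image'][190:310,260:380],None,fx=4.5,fy=4.5,interpolation=cv2.INTER_CUBIC)
cv2.imwrite('pics/t2.png',k[:,:,::-1])
```

```text
over t 14.65 [ 0.5357 -0.2785  0.2107] yaw [ 0.    -0.079  0.997  0.   ] F [-0.4  0.4  0.5] w 0.0855 g 0.0 q6 -0.64
near t 15.93 [ 0.536  -0.2797  0.0415] yaw [ 0.001 -0.079  0.997 -0.   ] F [-0.2 -0.7  0.4] w 0.0853 g 0.0 q6 -0.64
at t 16.83 [ 0.5353 -0.2794  0.0106] yaw [ 0.    -0.079  0.997 -0.   ] F [ 0.1 -0.8 -0.1] w 0.0854 g 0.0 q6 -0.64
grip t 17.69 [ 0.5354 -0.2796  0.0109] yaw [ 0.    -0.079  0.997 -0.   ] F [-0.7 -0.8  5.5] w 0.0129 g 88.9 q6 -0.64
lifted t 18.15 [ 0.5355 -0.2795  0.0229] yaw [ 0.    -0.079  0.997  0.   ] F [ 0.5  0.3 -3.3] w 0.0124 g 87.9 q6 -0.64
up t 19.87 [ 0.535  -0.2793  0.21  ] yaw [-0.001 -0.079  0.997  0.   ] F [-0.  -0.3 -3. ] w 0.0126 g 87.9 q6 -0.64
box t 23.61 [ 0.4817 -0.0062  0.1502] yaw [ 0.    -0.058  0.998 -0.   ] F [-0.3 -0.1 -3.6] w 0.0125 g 87.9 q6 -0.13
```

View pics/s2.png

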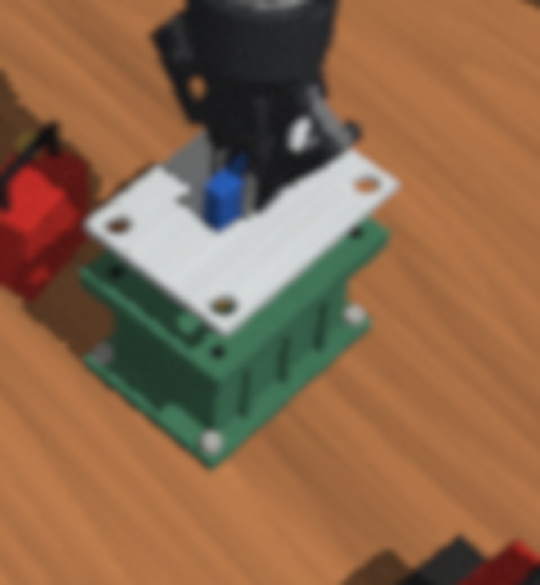

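View pics/t2.png

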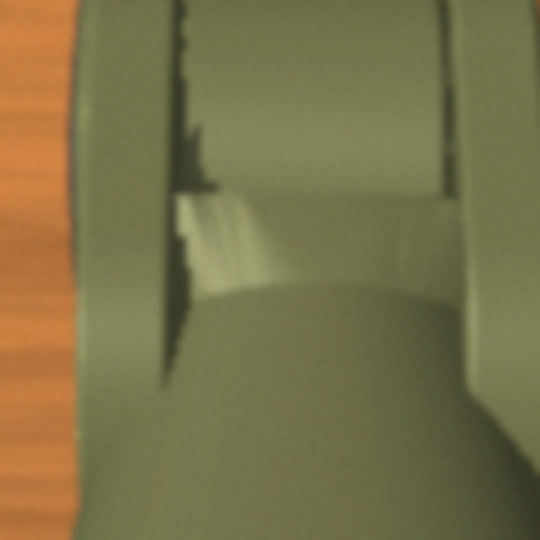

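Run:
```python
from fit import *
c=pickle.load(open('scene2.pkl','rb'))
S=lambda p:np.array(p,float)/4.5+[300,130]-.4
P=S([[119,225],[223,304],[368,184]]);B=S([[117,271],[218,351],[357,233]])
b=fit('box',h,[(c,[1,0,3],B)],.1,[.48,0,.1])
for z in(.1425,.1455): p=fit('plate',h,[(c,[1,0,3],P)],z,[.48,0,.1]); print(((p-b)*1000).round(1))
```

```text
box [0.4823, -0.0055, 0.1088] [[-0.0, -0.0], [-0.0, 0.0], [0.0, -0.1]]
plate [0.4808, -0.0056, 0.1118] [[-0.0, -0.3], [0.2, 0.2], [-0.2, 0.1]]
[-1.6 -0.1  3. ]
plate [0.4824, -0.0039, 0.1123] [[-0.1, -0.3], [0.2, 0.3], [-0.1, 0.0]]
[0.1 1.6 3.5]
```

Run:
```python
from r import *
import cv2
bot.move_l([.4818,-.0068,.1307],.04); bot.hold(.5); st('final')
k=cv2.resize(capture('scene')['image'][130:350,290:460],None,fx=2.7,fy=2.7,interpolation=cv2.INTER_CUBIC)
cv2.imwrite('pics/s3.png',k[:,:,::-1])
```

```text
final t 24.84 [ 0.4819 -0.0068  0.1308] yaw [ 0.    -0.058  0.998 -0.   ] F [-0.4 -0.4 -3. ] w 0.0127 g 87.8 q6 -0.13
```

View pics/s3.png

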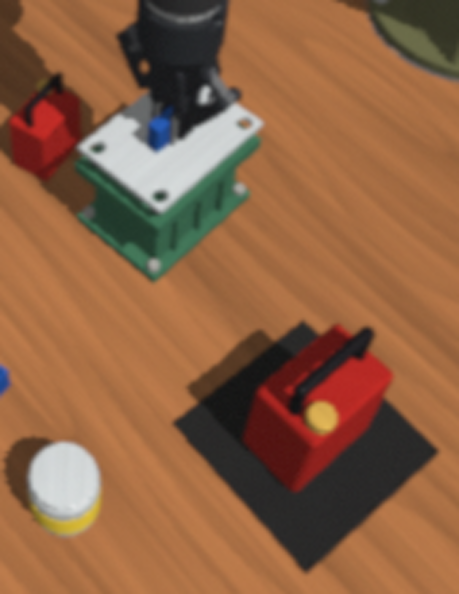

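The plate sits level just above the gearbox, with its holes at about (97,147), (160,195) and (245,123). The canister stands upright within the mat, around (318,410).

```bash
python3 -c "
from plant import order
print(order.close_job())"
```

```text
the job is handed in; nothing more can be done
None
```

I handed the job in, with no verdict returned: the canister stands upright and released on the mat, and the plate is held level about 20 mm above the gearbox, with its holes lined up to about 2 mm by the camera fit made just before the final descent.

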